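# Vent the counter-top water filter and hold its unscrewed cap

### The arm

A 6-joint arm with a two-finger parallel gripper is mounted at the origin on a cart in front of the work surface, level with it; the furniture and walls round the work are solid. World frame = base frame: x ahead of the robot, y to its left, z up, the work surface at z = 0. Lengths are in m, angles in rad, forces in N, time in s.
With the tool pointing down it reaches from about 0.225 to 0.725 m from the base axis. Payload 3.1 kg.
Tool frame: the origin (TCP) lies midway between the tips of the shut fingers; the grasp point (between the pads) lies 19 mm behind it; z points along the fingers, y is the line along which they close (so a half turn about z gives the same grasp; the last joint's range is limited). The gripper opens to 85 mm and grips with 20 to 120 N. Pads are 22 mm wide; open, the fingers measure 114 mm over their backs; the gripper's body (76 mm by 85 mm) begins 54 mm behind the grasp point. The pads swing forward as they close: fully open they stand 13 mm farther back than shut.
Start: joints at [1.07, 0.048, 0.099, 1.622, 0, 1.443], TCP at [0.191, 0.489, 0.195] pointing down, gripper open.
Joint ranges: [-2.91, 2.91], [-0.99, 1.94], [-1.21, 1.42], [-2.12, 2.29], [-1.49, 1.47], [-3.14, 3.14]. Speed limits (rad/s): [2.79, 2.79, 3.14, 3.14, 3.14, 3.14].

### API

Orientations are given as a rotation vector (axis times angle).
In Python, from station import get_obs, camera, hand_in gives the robot as it stands.
- The arm moves only by the tool play_rows, never from a script. Its arguments are lists of equal length, an entry for each row: "delta_pos": the shift along the tool's x, y, z in cm, a list of three; "angular": the turn, a rotation vector about the tool's x, y, z in units of 5 degrees (1.0 is 5 degrees), a list of three; "jaw": the finger opening in cm, from 0 to 8.54. In form: {"delta_pos": [[dx, dy, dz], ...], "angular": [[ax, ay, az], ...], "jaw": [jaw, ...]}. A call has 1 to 5 rows; each row is the pose to reach, as a shift and turn from the pose commanded when the call began, along the tool's axes at that moment; what a row does not reach only later rows make up. A row lasts 1/10 s, in which the tool goes at most 50 mm and 8.59 degrees, less where a joint would pass 70% of its speed; a pose out of reach is approached as far as the arm can. A call with a gripper value outside its range is refused whole. The fingers move at their own pace and stop on an object; "squeeze" is the grip in N (left out, the last holds). Time passes only in rows, so rows that repeat a pose let the fingers close. It gives the time, the measured TCP pose, the force, the opening and the grip force at its end, in the units of the state.
- get_obs(): the state, without advancing time (a new reading comes with each control period).
- camera(name): name is "side" or "top"; returns a dict with "color" (400x640x3 uint8, red, green, blue), "fx", "fy", "cx", "cy" (pixels), "k1" (the pictures are not rectified: a ray, as slopes to the right and down, at radius r is drawn at 1 + k1 r^2 times it, then the intrinsics apply), "eye" and "attitude" of the camera in the world. Camera axes: x right, y up, looking along -z (the intrinsics and any distortion apply to the point x, -y, -z); pixel columns grow to the right and rows downward; lengths in m; the calibration is good to about 2 mm. A picture is of the moment at which its call begins. There is no depth.
- hand_in(): hands the job in; it is judged then, once.
The state is a dict: "t": time; "joints": joint angles; "joint_velocities": joint speeds; "joint_torque": joint torques, N m; "eef_pos": TCP position; "eef_rot": TCP orientation; "wrist_force": force on the tool from outside, world axes, zero at the start; "ft_torque": the same for the moment, N m; "width": finger opening in m; "grip_force": force on a finger pad.
Only numpy, scipy, OpenCV 4.12 (cv2) and the standard library are available. Lean on these libraries where they do the work, as an engineer would, in place of code of your own. Each camera call takes 0.05 s, during which the arm holds its last target. There are 200 camera calls.

### The job

The cartridge in the water filter by the sink needs changing. First let the pressure out: pull the sprung tap lever all the way forward, keep it there a moment, then ease it slowly back to rest over a second or two without letting it snap back. Only then unscrew the blue cap of the canister by its round knob; I don't know whether its quarter-turn thread is right- or left-handed, so try one way and, if it won't come up, the other, and do not drag it out unturned. Finish still holding the cap in the gripper, level and steady over the canister's mouth and a good 5 cm clear of it, so that it drips back in and I can look inside; leave the glass, the new cartridge and everything else where they stand.

Things in the scene. Friction and masses are not known exactly. Their poses are not given: they have to be found in the camera images.
- filter: counter-top water filter fixed to the worktop; origin on the worktop under its middle, front -x, z up. White canister (92 mm diameter, steel neck 67 mm, rim 160 mm high) with its axis at (-10, +80) mm; steel tap tower (62 mm diameter, 171 mm high) at (20, -80) mm, its spout reaching forward to (-55, -80) mm, 103 mm high, above the glass.
- mouth (a point): centre of the canister's mouth at the neck's rim (160 mm high), axes as the filter's. In it, hidden by the cap, three ledges hold the cap's lugs. The cap loosens by turning it 75 degrees (58 to 91, then a stop) one way: anticlockwise seen from above (right-hand thread) or clockwise (left-hand). Which way varies and cannot be seen; the other way it stops within 2 degrees.
- cap: blue cap, loose, 90 g; origin at the centre of its disc's underside, which rests on the rim; z up. Disc 68 mm diameter, 9 mm thick; on it a round fluted knob, 46 mm diameter, top 35 mm above the origin, with a white line towards x. Its plug (42 mm) reaches 15.5 mm into the mouth. Starts tight, its x along the filter's x. Unless turned loose it lifts 1 to 4 mm at most.
- cap_grip (a point): point over the middle of the cap, 31 mm above its origin and 4 mm below the top of the knob: grip the knob's sides, from any side, with fingertips at most 20 mm below this point, clear of the disc. Turned against the stop, the knob slips in the fingers; axes as those of the cap
- tap_lever (a joint): angle of the tap lever: 0 at rest (leaning 0.45 rad to the back, +x of the filter), 0.9 all the way forward at its stop (leaning 0.45 rad to the front, -x). A spring returns it: about 2.5 N at the knob at rest, 9 N at full stroke.
- lever_knob (a point): middle of the black knob (25 mm diameter, 30 mm long) at the end of the steel tap lever, 81 mm from the lever's hinge pin; it swings in the filter's x-z plane. Pinch it from above along the filter's y, so that it can turn between the fingers.
- lever_hinge (a point): the lever's hinge pin on top of the tap tower, 184 mm above the worktop; fixed to the filter; the pin lies along the filter's y; axes as those of the filter
- water_glass: clear drinking glass, 76 mm diameter, 86 mm high, standing under the spout on the filter's drip tray (8 mm high); origin at the centre of its underside; leave alone
- cartridge: new filter cartridge, white and grey cylinder with a small blue stud, 39 mm diameter, 118 mm high, standing upright; origin at the centre of its underside; leave alone
- mug0: white mug on the hob, 83 mm diameter, 105 mm high, handle to one side; origin at its underside; leave alone
- salt_shaker: glass salt shaker with grey cap, 44 mm diameter, 90 mm high; origin at its underside; leave alone
- sugar_tin: cream sugar tin with wooden lid, 64 mm diameter, 85 mm high; origin at its underside; leave alone
There are look-alikes about, which are no part of the job. There is more than one size of the cap; the one meant has the size given above.

How it is judged:
On the way, in this order (a step that is already met when the one before it is completed fails the run):
1. the tap lever is pulled all the way forward and kept there a moment (value of joint tap_lever above 0.8 rad and z of cap in the frame of mouth below 0.006 m), for 0.3 s.
2. the tap lever is back at rest (value of joint tap_lever below 0.06 rad), for 0.3 s.
3. the cap is turned loose (angle between the x axis of cap and the x axis of filter, either way round above 0.8 rad), for 0.1 s.
4. the cap is lifted clear of the neck (z of cap in the frame of mouth above 0.03 m), for 0.2 s.
At the end, for the whole second after the job is handed in: the cap is in the grip of the fingers (over 1 N), still (under 5 cm/s), level to 0.3 rad, its disc 4 to 20 cm above the neck's rim and within 5 cm of the mouth's axis, touching nothing of the filter; the tap lever is at rest (below 0.06 rad) (z of cap in the frame of mouth between 0.04 and 0.2 m and horizontal distance between cap and mouth below 0.05 m and angle between cap's own z axis and vertical below 0.3 rad and linear speed of cap below 0.05 m/s and contact force between the fingers and cap above 1 N and contact force between cap and filter below 0.1 N and value of joint tap_lever below 0.06 rad); the arm keeps its last pose, push and grip.
It fails at once if the tap lever snaps back (faster than 2 rad/s while more than 0.15 rad from rest) (velocity of joint tap_lever below -2 rad/s and value of joint tap_lever above 0.15 rad).
It fails at once if the cap is dragged out of the neck without being unscrewed (z of cap in the frame of mouth between 0.01 and 0.025 m and angle between the x axis of cap and the x axis of filter, either way round below 0.7 rad).
It fails at once if a bystander is moved more than 3 cm or tipped (distance of any of water_glass, cartridge, mug0, salt_shaker, sugar_tin from where it was at the start of the episode above 0.03 m or angle between any of water_glass, cartridge, mug0, salt_shaker, sugar_tin's own z axis and vertical above 0.35 rad).
It also fails if it takes over 67 s, if anything falls off the work surface, if the arm or the gripper's body presses on something with over 40 N, if the wrist force passes 120 N, or if a joint passes its speed limit or range.

## Working session

There is one attempt and no reset: what is moved stays moved. The work goes in short steps, Python scripts to look and compute and a tool call to move; the robot and the scene stay as the last step left them, time stands still between calls to the robot, and variables do not carry over. Pictures are saved under pics/ and viewed, at most 10 in all, crops included, and the job is handed in when it is done.

Besides the shell and the picture viewer there is one more tool, called by a JSON object that holds its "fn" and its "kwargs", one argument or row to a line. play_rows: Moves the arm, as the interface text tells. Its arguments: {"type":"object","properties":{"delta_pos":{"type":"array"},"angular":{"type":"array"},"jaw":{"type":"array"},"squeeze":{"type":"number"}},"required":["delta_pos","angular","jaw"]}

```bash
mkdir -p pics; ls
python3 - <<'E'
from station import get_obs, camera
import cv2,json,numpy as np
o=get_obs(); print(o)
for n in("side","top"):
    c=camera(n); cv2.imwrite(f"pics/{n}0.png",c["color"][:,:,::-1])
    print(n,{k:v for k,v in c.items() if k!="color"})
E
```

```text
pics
{'t': 0.0, 'joints': array([ 1.07024155e+00,  4.87515846e-02,  9.75805994e-02,  1.62196021e+00,
       -3.56394302e-06,  1.44296178e+00]), 'joint_velocities': array([ 8.80603077e-04, -1.33465473e-03, -6.34746975e-04,  5.02817046e-04,
        1.80404634e-05, -6.13210363e-04]), 'joint_torque': array([ 2.32007451e-04, -3.38784027e+01,  3.20012891e+01,  2.03631353e-02,
       -7.75522426e-05,  3.37551320e-06]), 'eef_pos': array([0.19087803, 0.48833749, 0.19380815]), 'eef_rot': array([-0.58195113, -3.08648879,  0.00348899]), 'wrist_force': array([ 0.74876342,  0.44057249, -0.00674346]), 'ft_torque': array([0.01404359, 0.05481656, 0.01863988]), 'grip_force': 0.0, 'width': 0.0855774292013127}
side {'fx': 368.7824602282629, 'fy': 368.7824602282629, 'cx': 315.1307554466584, 'cy': 203.0764866533146, 'k1': -0.03719667131856688, 'eye': array([0.19285009, 0.3736472 , 1.09253956]), 'attitude': array([ 0.24670872, -0.67476819, -2.41953241])}
top {'fx': 413.61467652069115, 'fy': 413.61467652069115, 'cx': 312.37453304784526, 'cy': 193.37624977129528, 'k1': -0.08622891915485888, 'eye': array([ 0.34347816, -0.05460987,  1.14623122]), 'attitude': array([ 0.16977379, -0.1605414 , -1.54058068])}
```

View pics/side0.png

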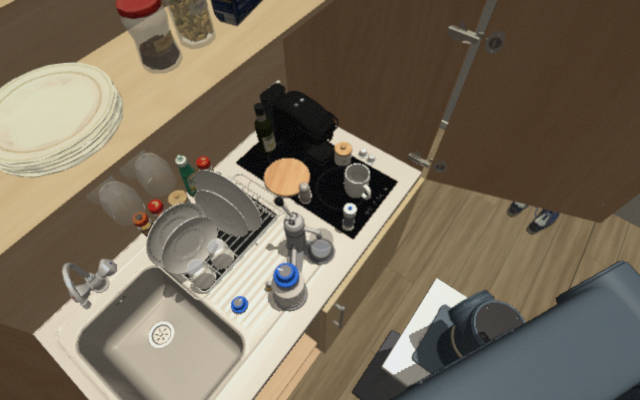

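View pics/top0.png

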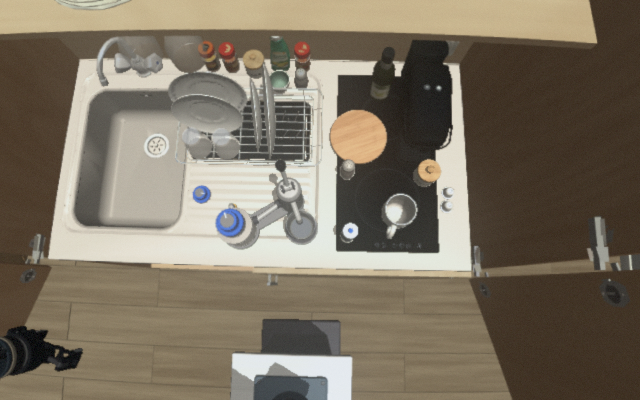

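Candidates: in top, the blue cap on the canister is at (230,222), a smaller loose blue cap at (202,194) is a look-alike, and the cartridge's blue stud is at (350,231). In side, the same cap is at (286,275), the loose one at (239,304) and the cartridge at (350,213). I choose the cap on the canister. The lever knob is at top (281,166), side (279,201). Next I'll check this with a close crop.

```bash
cat > h.py <<'E'
import numpy as np, cv2
from scipy.spatial.transform import Rotation as R
from station import get_obs, camera
def proj(c,P):
    q=R.from_rotvec(c["attitude"]).inv().apply(np.atleast_2d(P)-c["eye"])
    s=np.c_[q[:,0],-q[:,1]]/-q[:,2:]
    s=s*(1+c["k1"]*(s**2).sum(1,keepdims=True))
    return s*[c["fx"],c["fy"]]+[c["cx"],c["cy"]]
def ray(c,p):
    d=(np.array(p,float)-[c["cx"],c["cy"]])/[c["fx"],c["fy"]]; s=d.copy()
    for _ in range(20): s=d/(1+c["k1"]*(s@s))
    v=R.from_rotvec(c["attitude"]).apply([s[0],-s[1],-1]); return v/np.linalg.norm(v)
def atz(c,p,z):
    v=ray(c,p); return c["eye"]+v*(z-c["eye"][2])/v[2]
def tri(c1,p1,c2,p2):
    A=0;b=0
    for c,p in((c1,p1),(c2,p2)):
        v=ray(c,p); M=np.eye(3)-np.outer(v,v); A=A+M; b=b+M@c["eye"]
    return np.linalg.solve(A,b)
def crop(c,u,v,w,h,k,f):
    cv2.imwrite(f,cv2.resize(c["color"][v:v+h,u:u+w,::-1],None,fx=k,fy=k,interpolation=cv2.INTER_CUBIC))
E
python3 - <<'E'
from h import *
s=camera("side");t=camera("top")
a=cv2.resize(s["color"][185:325,225:345],None,fx=4,fy=4,interpolation=2)[:,:,::-1]
b=cv2.resize(t["color"][145:265,190:330],None,fx=4,fy=4,interpolation=2)[:,:,::-1]
cv2.imwrite("pics/cs.png",a);cv2.imwrite("pics/ct.png",b)
print(tri(s,(286,270),t,(229,220)), tri(s,(279,201),t,(281,166)))
E
```

```text
[0.47858985 0.14758316 0.18478837] [0.59485632 0.02454106 0.25399656]
```

View pics/cs.png

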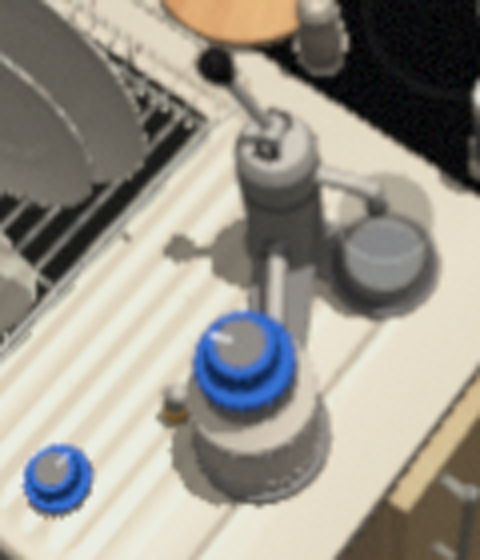

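View pics/ct.png

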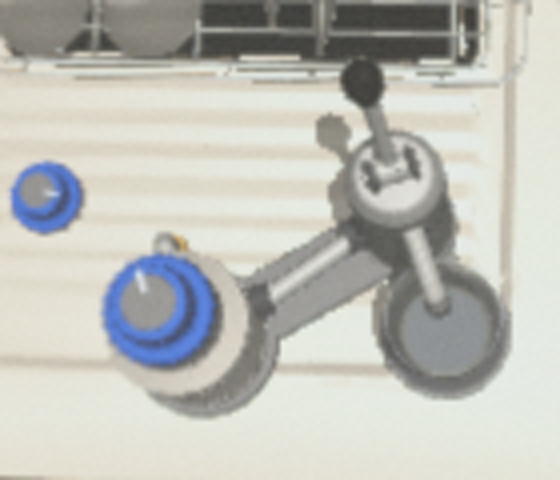

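```bash
cat >> h.py <<'E'
def fit(s,t):
    from scipy.optimize import least_squares
    P=np.array([[-10,80,195],[55.2,-80,256.9],[-55,-80,108]])/1e3
    S=np.array([[285,271.2],[279,201.5],[319.5,234]]);T=np.array([[227.5,220.7],[280.5,165.5],[299.3,220.5]])
    w=np.array([1,1,.3])[:,None]
    W=lambda q:R.from_euler('z',q[2]).apply(P)+[q[0],q[1],0]
    f=lambda q:np.r_[((proj(s,W(q))-S)*w).ravel(),((proj(t,W(q))-T)*w).ravel()]
    r=least_squares(f,[.53,.08,0.3]); return r
E
python3 - <<'E'
from h import *
s=camera("side");t=camera("top")
r=fit(s,t);print(r.x,np.round(r.fun,1))
print(tri(s,(285,271.2),t,(227.5,220.7)),tri(s,(279,201.5),t,(280.5,165.5)))
q=r.x;F=R.from_euler('z',q[2])
for n,p in dict(capgrip=(-10,80,191),hinge=(20,-80,184),knob=(55.2,-80,256.9),fwd=(-15.2,-80,256.9)).items(): print(n,np.round(F.apply(np.array(p)/1e3)+[q[0],q[1],0],4))
o=get_obs();print(R.from_rotvec(o["eef_rot"]).as_matrix().round(3))
E
```

```text
[0.51404801 0.08033281 0.37196465] [-0.1 -1.2 -0.6 -0.8 -0.3  0.4 -0.7  0.7 -0.1  0.6 -0.   0.3]
[0.47772207 0.1514065  0.18465632] [0.59539626 0.02546828 0.25280816]
capgrip [0.4757 0.1512 0.191 ]
hinge [0.5618 0.0131 0.184 ]
knob [0.5945 0.0259 0.2569]
fwd [5.290e-01 3.000e-04 2.569e-01]
[[-0.931  0.364 -0.   ]
 [ 0.364  0.931 -0.001]
 [ 0.    -0.001 -1.   ]]
```

{"fn": "play_rows", "kwargs": {
  "delta_pos": [
    [0,0,-5],
    [0,0,-10],
    [0,0,-14],
    [0,0,-14],
    [0,0,-14]
  ],
  "angular": [
    [0,0,-1.7],
    [0,0,-3.4],
    [0,0,-5.1],
    [0,0,-6.8],
    [0,0,-8.5]
  ],
  "jaw": [6,6,6,6,6],
  "squeeze": 40
}}

```text
t: 0.8
eef_pos: [0.1917, 0.4899, 0.3374]
eef_rot: [-0.585, 3.083, 0.006]
wrist_force: [-0.4, 0.3, 0.1]
width: 0.0599
grip_force: 0.0
```

```bash
cat >> h.py <<'E'
def to(P):
    o=get_obs();M=R.from_rotvec(o["eef_rot"]);p=o["eef_pos"]
    X=M.as_matrix()[:,0]
    print("t",round(o["t"],2),"tcp",p.round(4),"yawx",np.degrees(np.arctan2(X[1],X[0])).round(2),"z",M.as_matrix()[:,2].round(3),"j",o["joints"].round(2),"F",o["wrist_force"].round(1),"w",round(o["width"],4),o["grip_force"])
    print("d cm",(M.inv().apply(np.array(P)-p)*100).round(2))
E
python3 -c "
from h import *
to([.5945,.0259,.30])"
```

```text
t 0.8 tcp [0.1917 0.4899 0.3374] yawx -158.51 z [ 0.002  0.004 -1.   ] j [1.07 0.14 0.49 1.92 0.   0.7 ] F [-0.4  0.3  0.1] w 0.0599 0.0
d cm [-20.47 -57.94   3.64]
```

{"fn": "play_rows", "kwargs": {
  "delta_pos": [
    [-1.4,-4,0],
    [-2.8,-8,0],
    [-4.2,-12,0],
    [-5.6,-16,0],
    [-7,-20,0]
  ],
  "angular": [
    [0,0,0],
    [0,0,0],
    [0,0,0],
    [0,0,0],
    [0,0,0]
  ],
  "jaw": [6,6,6,6,6]
}}

```text
t: 1.3
eef_pos: [0.3294, 0.3263, 0.3351]
eef_rot: [-0.577, 3.088, 0.0]
wrist_force: [1.6, 0.1, -0.2]
width: 0.0598
grip_force: 0.0
```

{"fn": "play_rows", "kwargs": {
  "delta_pos": [
    [-1.4,-4,0],
    [-2.8,-8,0],
    [-4.2,-12,0],
    [-5.6,-16,0],
    [-7,-20,0]
  ],
  "angular": [
    [0,0,0],
    [0,0,0],
    [0,0,0],
    [0,0,0],
    [0,0,0]
  ],
  "jaw": [6,6,6,6,6]
}}

```text
t: 1.8
eef_pos: [0.467, 0.1648, 0.3351]
eef_rot: [-0.576, 3.088, 0.0]
wrist_force: [0.4, 0.3, -0.1]
width: 0.0601
grip_force: 0.0
```

{"fn": "play_rows", "kwargs": {
  "delta_pos": [
    [-1.4,-4,0],
    [-2.8,-8,0],
    [-4.2,-12,0],
    [-6,-16,0],
    [-6.5,-18,0]
  ],
  "angular": [
    [0,0,0],
    [0,0,0],
    [0,0,0],
    [0,0,0],
    [0,0,0]
  ],
  "jaw": [6,6,6,6,6]
}}

```text
t: 2.3
eef_pos: [0.5937, 0.0189, 0.333]
eef_rot: [0.572, -3.087, 0.001]
wrist_force: [0.2, 0.1, 0.4]
width: 0.0599
grip_force: 0.0
```

```bash
python3 -c "
from h import *
to([.5945,.0259,.238])
s=camera('side');t=camera('top')
a=cv2.resize(s['color'][140:280,210:330],None,fx=3,fy=3,interpolation=2)[:,:,::-1]
b=cv2.resize(t['color'][110:250,210:330],None,fx=3,fy=3,interpolation=2)[:,:,::-1]
cv2.imwrite('pics/p5.png',np.hstack([a,b]))
p=get_obs()['eef_pos'];print(proj(s,p),proj(t,p))
"
```

```text
t 2.3 tcp [0.5937 0.0189 0.333 ] yawx -159.01 z [-0.002 -0.001 -1.   ] j [-0.08  0.35  0.73  1.95 -0.   -0.45] F [0.2 0.1 0.4] w 0.0599 0.0
d cm [-0.34  0.62  9.5 ]
[[277.57293898 183.16444302]] [[280.82747394 156.71743608]]
```

View pics/p5.png

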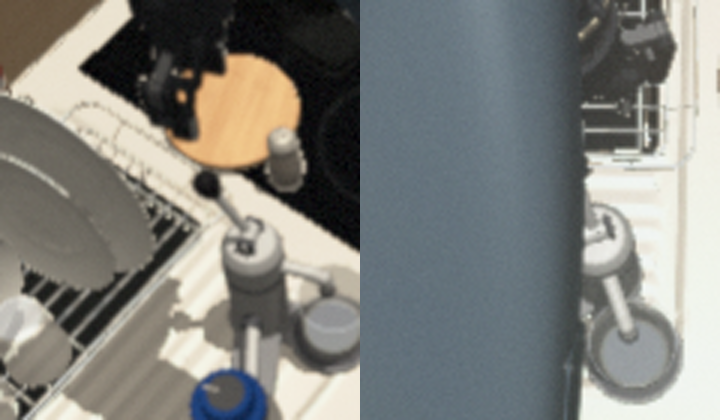

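{"fn": "play_rows", "kwargs": {
  "delta_pos": [
    [-0.3,0.6,1],
    [-0.3,0.6,3.5],
    [-0.3,0.6,6],
    [-0.3,0.6,8],
    [-0.3,0.6,9.3]
  ],
  "angular": [
    [0,0,0],
    [0,0,0],
    [0,0,0],
    [0,0,0],
    [0,0,0]
  ],
  "jaw": [6,6,6,6,6]
}}

```text
t: 2.9
eef_pos: [0.5908, 0.0297, 0.2403]
eef_rot: [0.578, -3.086, -0.002]
wrist_force: [-0.7, 0.3, 0.1]
width: 0.0603
grip_force: 0.0
```

```bash
python3 -c "
from h import *
to([.5945,.0259,.238])
s=camera('side')
crop(s,230,140,110,100,6,'pics/p6.png')
print((proj(s,[[.5945,.0259,.238],[.5945,.0259,.257]])-[230,140])*6)
"
```

```text
t 2.9 tcp [0.5908 0.0297 0.2403] yawx -158.8 z [-0.002  0.001 -1.   ] j [-0.06  0.25  0.41  1.74  0.   -0.43] F [-0.7  0.3  0.1] w 0.0603 0.0
d cm [-0.2  -0.48  0.23]
[[294.60138101 386.44526007]
 [290.3975366  364.31780229]]
```

View pics/p6.png

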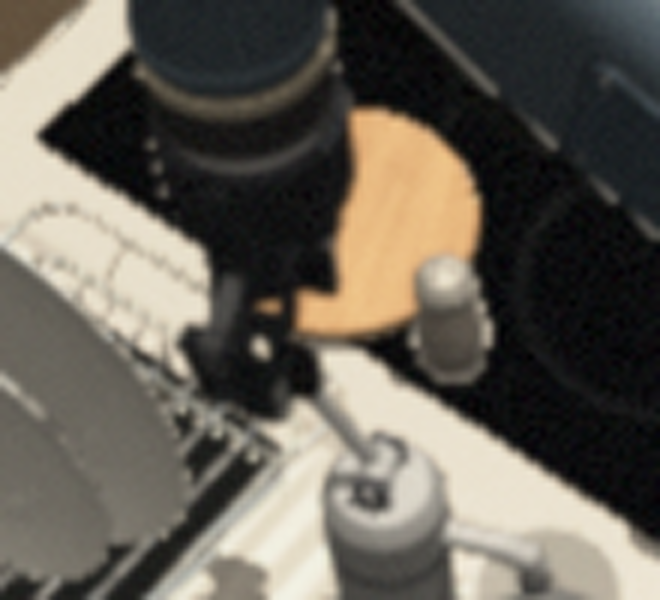

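```bash
python3 -c "
from h import *
s=camera('side');o=get_obs();M=R.from_rotvec(o['eef_rot'])
for sy in(1,-1):
  for y in (.03,.045):
    for x in(-.011,.011):
      print(sy*y,x,((proj(s,M.apply([x,sy*y,-.006])+o['eef_pos'])-[230,140])*6).round())
"
```

```text
0.03 -0.011 [[249. 438.]]
0.03 0.011 [[296. 450.]]
0.045 -0.011 [[238. 467.]]
0.045 0.011 [[285. 478.]]
-0.03 -0.011 [[293. 328.]]
-0.03 0.011 [[339. 339.]]
-0.045 -0.011 [[304. 302.]]
-0.045 0.011 [[349. 312.]]
```

```bash
python3 -c "
from h import *
s=camera('side');o=get_obs();M=R.from_rotvec(o['eef_rot'])
im=s['color'][150:220,245:305,::-1].astype(float)
im=(255*(im/255)**.45).astype(np.uint8)
k=8;im=cv2.resize(im,None,fx=k,fy=k,interpolation=2);raw=im.copy()
def P(p): return ((proj(s,M.apply(p)+o['eef_pos'])[0]-[245,150]+.5)*k).astype(int)
def box(a,b,col):
  c=[[ (a,b)[i][0],(a,b)[j][1],(a,b)[l][2]] for i in(0,1) for j in(0,1) for l in(0,1)]
  for m in range(8):
    for n in(1,2,4):
      if not m&n: cv2.line(im,tuple(map(int,P(c[m]))),tuple(map(int,P(c[m|n]))),col,1)
box([-.011,.03,-.05],[.011,.0445,-.006],(0,0,255))
box([-.011,-.0445,-.05],[.011,-.03,-.006],(0,255,0))
box([-.038,-.0425,-.12],[.038,.0425,-.073],(255,0,255))
q=((proj(s,[.5945,.0259,.257])[0]-[245,150]+.5)*k).astype(int);cv2.circle(im,tuple(map(int,q)),4,(0,255,255),-1)
cv2.imwrite('pics/p7.png',cv2.resize(np.hstack([raw,im]),(800,int(800*70/120))))
"
```

```text
(no output)
```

View pics/p7.png

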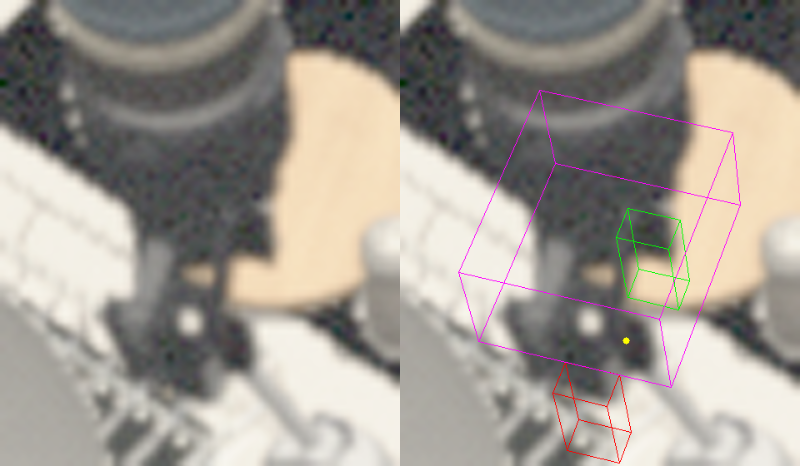

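```bash
python3 -c "
from h import *
s=camera('side');t=camera('top')
for z in (.194,.27,.35): print(z,proj(s,[.191,.488,z]).round(),proj(t,[.191,.488,z]).round())
# start pics: crop top0 and side0 predicted
a=cv2.imread('pics/top0.png')[310:400,0:130]
p=proj(t,[[.191,.488,.194],[.191,.488,.267]]);M=R.from_rotvec([-.582,-3.086,.0035])
b=cv2.resize((255*(a/255.)**.5).astype(np.uint8),None,fx=5,fy=5,interpolation=2)
for q in p: cv2.circle(b,tuple(((q-[0,310]+.5)*5).astype(int).tolist()),3,(0,0,255),-1)
for sy in(1,-1):
  pts=[M.apply([x,sy*y,-.013])+[.191,.488,.194] for x,y in((-.011,.043),(.011,.043),(.011,.057),(-.011,.057))]
  q=((proj(t,pts)-[0,310]+.5)*5).astype(np.int32);cv2.polylines(b,[q],True,(0,255,0),1)
cv2.imwrite('pics/p8.png',b)
"
```

```text
0.194 [[288. 478.]] [[ 75. 341.]]
0.27 [[285. 483.]] [[ 55. 345.]]
0.35 [[281. 490.]] [[ 31. 351.]]
```

View pics/p8.png

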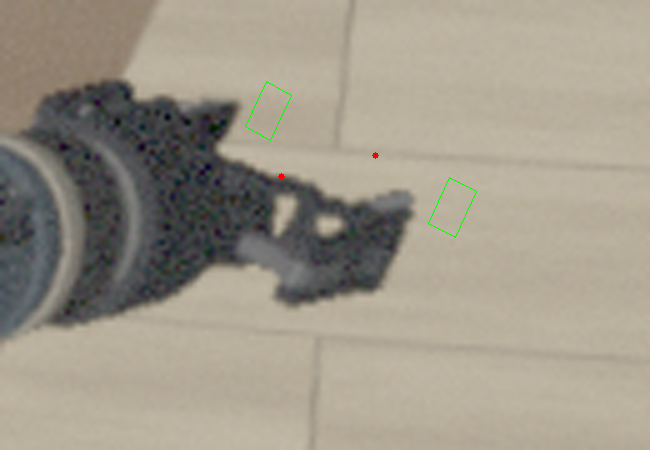

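The tips look a few cm higher than the reported TCP in both views. I'll test this by touch: close on the knob and read the width.

{"fn": "play_rows", "kwargs": {
  "delta_pos": [
    [-0.1,-0.2,0.2],
    [-0.1,-0.2,0.2],
    [-0.1,-0.2,0.2],
    [-0.1,-0.2,0.2],
    [-0.1,-0.2,0.2]
  ],
  "angular": [
    [0,0,0],
    [0,0,0],
    [0,0,0],
    [0,0,0],
    [0,0,0]
  ],
  "jaw": [3.5,1.5,1.5,1.5,1.5],
  "squeeze": 30
}}

```text
t: 3.65
eef_pos: [0.594, 0.027, 0.2402]
eef_rot: [-0.576, 3.088, -0.0]
wrist_force: [-0.5, 0.4, 0.5]
width: 0.015
grip_force: 0.0
```

```bash
python3 -c "
from h import *
to([.5945,.0259,.238])"
```

```text
t 3.65 tcp [0.594  0.027  0.2402] yawx -158.87 z [ 0. -0. -1.] j [-0.07  0.25  0.42  1.74 -0.   -0.44] F [-0.5  0.4  0.5] w 0.015 0.0
d cm [-0.01 -0.12  0.22]
```

Nothing is between the pads, so the tips really are off. I'll take one overlay picture with the fingers nearly shut to measure the offset.

```bash
python3 -c "
from h import *
s=camera('side');t=camera('top');o=get_obs();M=R.from_rotvec(o['eef_rot'])
k=8;u,v,w,h=245,150,50,72
im=s['color'][v:v+h,u:u+w,::-1]
im=(255*(im/255.)**.45).astype(np.uint8)
im=cv2.resize(im,None,fx=k,fy=k,interpolation=2);raw=im.copy()
for z in (0,-.02,-.04,-.06):
  q=((proj(s,M.apply([0,0,z])+o['eef_pos'])[0]-[u,v]+.5)*k).astype(int);cv2.circle(im,tuple(q.tolist()),3,(0,0,255),-1)
q=((proj(s,[.5945,.0259,.257])[0]-[u,v]+.5)*k).astype(int);cv2.circle(im,tuple(q.tolist()),3,(0,255,255),-1)
cv2.imwrite('pics/p9.png',np.hstack([raw,im]))
"
```

```text
(no output)
```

View pics/p9.png

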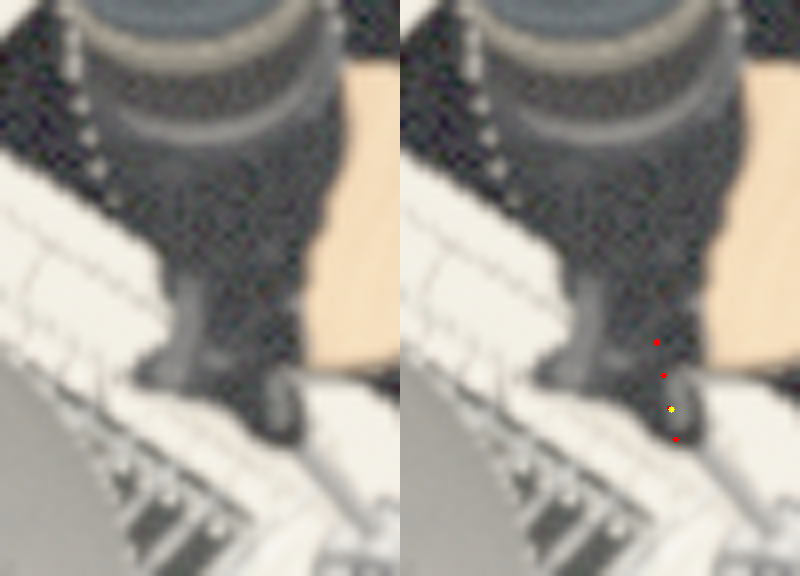

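{"fn": "play_rows", "kwargs": {
  "delta_pos": [
    [0,0,0],
    [0,0,0],
    [0,0,0],
    [0,0,1],
    [0,0,2]
  ],
  "angular": [
    [0,0,0],
    [0,0,0],
    [0,0,0],
    [0,0,0],
    [0,0,0]
  ],
  "jaw": [6,6,6,6,6]
}}

```text
t: 4.25
eef_pos: [0.5941, 0.0271, 0.2194]
eef_rot: [-0.576, 3.088, -0.0]
wrist_force: [0.7, -0.6, -0.2]
width: 0.06
grip_force: 0.0
```

{"fn": "play_rows", "kwargs": {
  "delta_pos": [
    [0,0,0.5],
    [0,0,0.5],
    [0,0,0.5],
    [0,0,0.5],
    [0,0,0.5]
  ],
  "angular": [
    [0,0,0],
    [0,0,0],
    [0,0,0],
    [0,0,0],
    [0,0,0]
  ],
  "jaw": [6,1.5,1.5,1.5,1.5]
}}

```text
t: 4.75
eef_pos: [0.5944, 0.0256, 0.2153]
eef_rot: [-0.575, 3.088, -0.005]
wrist_force: [1.3, -4.4, -0.6]
width: 0.0227
grip_force: 29.5
```

{"fn": "play_rows", "kwargs": {
  "delta_pos": [
    [0,0,0],
    [0,0,0],
    [0,0,0.9],
    [0,0,0.9],
    [0,0,0.9]
  ],
  "angular": [
    [0,0,0],
    [0,0,0],
    [0,0,0],
    [0,0,0],
    [0,0,0]
  ],
  "jaw": [4.5,4.5,4.5,4.5,4.5]
}}

```text
t: 5.25
eef_pos: [0.5934, 0.0274, 0.2053]
eef_rot: [0.577, -3.087, -0.001]
wrist_force: [-0.8, -0.6, -0.3]
width: 0.045
grip_force: 0.0
```

{"fn": "play_rows", "kwargs": {
  "delta_pos": [
    [0,0,0],
    [0,0,0],
    [0,0,0],
    [0,0,0],
    [0,0,0]
  ],
  "angular": [
    [0,0,0],
    [0,0,0],
    [0,0,0],
    [0,0,0],
    [0,0,0]
  ],
  "jaw": [1.5,1.5,1.5,1.5,1.5],
  "squeeze": 45
}}

```text
t: 5.75
eef_pos: [0.5945, 0.0256, 0.2065]
eef_rot: [-0.575, 3.088, -0.004]
wrist_force: [1.6, -4.8, 0.4]
width: 0.0225
grip_force: 44.1
```

```bash
python3 -c "
from h import *
to([.5945,.0259,.206])
th=.45
for a in np.arange(0,.91,.1): print(round(a,2),(81*(np.sin(.45)-np.sin(.45-a))/10).round(2),(-81*(np.cos(.45-a)-np.cos(.45))/10).round(2))"
```

```text
t 5.75 tcp [0.5945 0.0256 0.2065] yawx -158.92 z [ 0.002 -0.003 -1.   ] j [-0.07  0.24  0.33  1.66 -0.   -0.44] F [ 1.6 -4.8  0.4] w 0.0225 44.05035532079637
d cm [-0.01  0.03  0.05]
0.0 0.0 -0.0
0.1 0.75 -0.32
0.2 1.52 -0.55
0.3 2.31 -0.72
0.4 3.12 -0.8
0.5 3.93 -0.8
0.6 4.73 -0.72
0.7 5.53 -0.55
0.8 6.3 -0.32
0.9 7.05 -0.0
```

{"fn": "play_rows", "kwargs": {
  "delta_pos": [
    [0.75,0,-0.32],
    [1.52,0,-0.55],
    [2.31,0,-0.72],
    [3.12,0,-0.8],
    [3.93,0,-0.8]
  ],
  "angular": [
    [0,0,0],
    [0,0,0],
    [0,0,0],
    [0,0,0],
    [0,0,0]
  ],
  "jaw": [1.5,1.5,1.5,1.5,1.5]
}}

```text
t: 6.25
eef_pos: [0.5614, 0.0127, 0.2147]
eef_rot: [-0.574, 3.079, -0.002]
wrist_force: [9.8, -2.9, -2.4]
width: 0.0222
grip_force: 44.3
```

{"fn": "play_rows", "kwargs": {
  "delta_pos": [
    [0.8,0,0.08],
    [1.6,0,0.25],
    [2.37,0,0.48],
    [3.12,0,0.8],
    [3.3,0,0.88]
  ],
  "angular": [
    [0,0,0],
    [0,0,0],
    [0,0,0],
    [0,0,0],
    [0,0,0]
  ],
  "jaw": [1.5,1.5,1.5,1.5,1.5]
}}

```text
t: 6.75
eef_pos: [0.5324, 0.0014, 0.2085]
eef_rot: [-0.574, 3.073, -0.002]
wrist_force: [10.5, -0.4, 3.4]
width: 0.0223
grip_force: 45.0
```

```bash
python3 -c "
from h import *
to([.5945,.0259,.206])
s=camera('side');t=camera('top')
a=cv2.resize(s['color'][160:300,230:350],None,fx=3,fy=3,interpolation=2)[:,:,::-1]
b=cv2.resize(t['color'][130:270,210:330],None,fx=3,fy=3,interpolation=2)[:,:,::-1]
cv2.imwrite('pics/p10.png',np.hstack([a,b]))"
```

```text
t 6.75 tcp [0.5324 0.0014 0.2085] yawx -158.85 z [ 0.016  0.001 -1.   ] j [-0.13  0.05  0.13  1.63  0.   -0.49] F [10.5 -0.4  3.4] w 0.0223 44.96613557450473
d cm [-6.67  0.05  0.35]
```

{"fn": "play_rows", "kwargs": {
  "delta_pos": [
    [0.3,0,0.1],
    [0.6,0,0.2],
    [0.8,0,0.2],
    [0.8,0,0.2],
    [0.8,0,0.2]
  ],
  "angular": [
    [0,0,0],
    [0,0,0],
    [0,0,0],
    [0,0,0],
    [0,0,0]
  ],
  "jaw": [1.5,1.5,1.5,1.5,1.5]
}}

```text
t: 7.35
eef_pos: [0.528, -0.0003, 0.2064]
eef_rot: [-0.574, 3.068, -0.0]
wrist_force: [16.7, 1.3, 0.9]
width: 0.0223
grip_force: 44.7
```

```bash
python3 -c "
from h import *
to([.5945,.0259,.206])"
```

```text
t 7.35 tcp [ 5.280e-01 -3.000e-04  2.064e-01] yawx -158.8 z [ 0.02   0.004 -1.   ] j [-0.13  0.03  0.11  1.62  0.01 -0.5 ] F [16.7  1.3  0.9] w 0.0223 44.650424821302295
d cm [-7.15  0.04  0.19]
```

{"fn": "play_rows", "kwargs": {
  "delta_pos": [
    [0,0,0],
    [-0.5,0,-0.15],
    [-0.98,0,-0.28],
    [-1.35,0,-0.45],
    [-1.73,0,-0.6]
  ],
  "angular": [
    [0,0,0],
    [0,0,0],
    [0,0,0],
    [0,0,0],
    [0,0,0]
  ],
  "jaw": [1.5,1.5,1.5,1.5,1.5]
}}

```text
t: 7.85
eef_pos: [0.5396, 0.0043, 0.2114]
eef_rot: [-0.575, 3.078, -0.003]
wrist_force: [7.4, -2.2, 0.7]
width: 0.0225
grip_force: 44.9
```

{"fn": "play_rows", "kwargs": {
  "delta_pos": [
    [-0.38,0,-0.13],
    [-0.77,0,-0.23],
    [-1.17,0,-0.33],
    [-1.57,0,-0.4],
    [-1.97,0,-0.45]
  ],
  "angular": [
    [0,0,0],
    [0,0,0],
    [0,0,0],
    [0,0,0],
    [0,0,0]
  ],
  "jaw": [1.5,1.5,1.5,1.5,1.5]
}}

```text
t: 8.35
eef_pos: [0.5564, 0.0108, 0.2145]
eef_rot: [-0.575, 3.083, -0.004]
wrist_force: [5.7, -3.3, -0.5]
width: 0.0223
grip_force: 44.7
```

{"fn": "play_rows", "kwargs": {
  "delta_pos": [
    [-0.4,0,-0.03],
    [-0.81,0,-0.04],
    [-1.21,0,-0.03],
    [-1.62,0,0],
    [-2.02,0,0.05]
  ],
  "angular": [
    [0,0,0],
    [0,0,0],
    [0,0,0],
    [0,0,0],
    [0,0,0]
  ],
  "jaw": [1.5,1.5,1.5,1.5,1.5]
}}

```text
t: 8.85
eef_pos: [0.5741, 0.0176, 0.2133]
eef_rot: [-0.575, 3.086, -0.004]
wrist_force: [4.4, -4.6, -1.3]
width: 0.0223
grip_force: 44.6
```

{"fn": "play_rows", "kwargs": {
  "delta_pos": [
    [-0.4,0,0.07],
    [-0.79,0,0.17],
    [-1.18,0,0.27],
    [-1.56,0,0.4],
    [-1.94,0,0.55]
  ],
  "angular": [
    [0,0,0],
    [0,0,0],
    [0,0,0],
    [0,0,0],
    [0,0,0]
  ],
  "jaw": [1.5,1.5,1.5,1.5,1.5]
}}

```text
t: 9.35
eef_pos: [0.5912, 0.0243, 0.2076]
eef_rot: [-0.575, 3.088, -0.004]
wrist_force: [2.2, -4.7, -1.3]
width: 0.0224
grip_force: 44.6
```

{"fn": "play_rows", "kwargs": {
  "delta_pos": [
    [-0.37,0,0.17],
    [-0.5,0,0.22],
    [-0.7,0,0.22],
    [-0.8,0,0.22],
    [-0.8,0,0.22]
  ],
  "angular": [
    [0,0,0],
    [0,0,0],
    [0,0,0],
    [0,0,0],
    [0,0,0]
  ],
  "jaw": [1.5,1.5,1.5,1.5,1.5]
}}

```text
t: 9.85
eef_pos: [0.593, 0.0249, 0.2065]
eef_rot: [0.571, -3.079, 0.009]
wrist_force: [-10.5, -10.1, 7.3]
width: 0.0223
grip_force: 45.2
```

```bash
python3 -c "
from h import *
to([.5945,.0259,.206])"
```

```text
t 9.85 tcp [0.593  0.0249 0.2065] yawx -158.97 z [-0.009 -0.007 -1.   ] j [-0.07  0.25  0.34  1.68 -0.01 -0.43] F [-10.5 -10.1   7.3] w 0.0223 45.182652873918414
d cm [-0.18  0.04  0.05]
```

{"fn": "play_rows", "kwargs": {
  "delta_pos": [
    [0.7,0,0],
    [0.7,0,0],
    [0.7,0,0],
    [0.7,0,0],
    [0.7,0,-2]
  ],
  "angular": [
    [0,0,0],
    [0,0,0],
    [0,0,0],
    [0,0,0],
    [0,0,0]
  ],
  "jaw": [6,6,6,6,6]
}}

```text
t: 10.35
eef_pos: [0.5897, 0.0268, 0.222]
eef_rot: [0.576, -3.082, -0.004]
wrist_force: [0.4, 0.3, -0.5]
width: 0.0599
grip_force: 0.0
```

{"fn": "play_rows", "kwargs": {
  "delta_pos": [
    [0,0,-2],
    [0,0,-5],
    [0,0,-7],
    [0,0,-7],
    [0,0,-7]
  ],
  "angular": [
    [0,0,0],
    [0,0,0],
    [0,0,0],
    [0,0,0],
    [0,0,0]
  ],
  "jaw": [6,6,6,6,6]
}}

```text
t: 10.85
eef_pos: [0.5919, 0.0264, 0.2953]
eef_rot: [-0.577, 3.087, 0.0]
wrist_force: [-0.7, 0.6, 0.1]
width: 0.0599
grip_force: 0.0
```

```bash
python3 -c "
from h import *
to([.4757,.1512,.25])"
```

```text
t 10.85 tcp [0.5919 0.0264 0.2953] yawx -158.84 z [ 0.001  0.    -1.   ] j [-0.07  0.29  0.58  1.86  0.   -0.44] F [-0.7  0.6  0.1] w 0.0599 0.0
d cm [ 6.34 15.83  4.53]
```

{"fn": "play_rows", "kwargs": {
  "delta_pos": [
    [1.6,4,0],
    [3.2,8,0],
    [4.8,12,0],
    [6.3,15.8,0],
    [6.3,15.8,2]
  ],
  "angular": [
    [0,0,0],
    [0,0,0],
    [0,0,0],
    [0,0,0],
    [0,0,0]
  ],
  "jaw": [6.2,6.2,6.2,6.2,6.2]
}}

```text
t: 11.35
eef_pos: [0.4732, 0.1543, 0.2772]
eef_rot: [-0.584, 3.084, 0.003]
wrist_force: [1.5, 0.0, 0.9]
width: 0.0617
grip_force: 0.0
```

{"fn": "play_rows", "kwargs": {
  "delta_pos": [
    [0,0,3],
    [0,0,5],
    [0,0,7],
    [0,0,9],
    [0,0,10]
  ],
  "angular": [
    [0,0,0],
    [0,0,0],
    [0,0,0],
    [0,0,0],
    [0,0,0]
  ],
  "jaw": [6.2,6.2,6.2,6.2,6.2]
}}

```text
t: 11.85
eef_pos: [0.4732, 0.1505, 0.1711]
eef_rot: [0.575, -3.082, -0.0]
wrist_force: [-0.4, -0.0, 0.0]
width: 0.0616
grip_force: 0.0
```

```bash
python3 -c "
from h import *
to([.4757,.1512,.172])
s=camera('side')
crop(s,240,215,90,80,8,'pics/p10.png')"
```

```text
t 11.85 tcp [0.4732 0.1505 0.1711] yawx -158.85 z [-0.007 -0.001 -1.   ] j [ 0.17 -0.02 -0.02  1.58  0.   -0.2 ] F [-0.4 -0.   0. ] w 0.0616 0.0
d cm [-0.26 -0.03 -0.09]
```

View pics/p10.png

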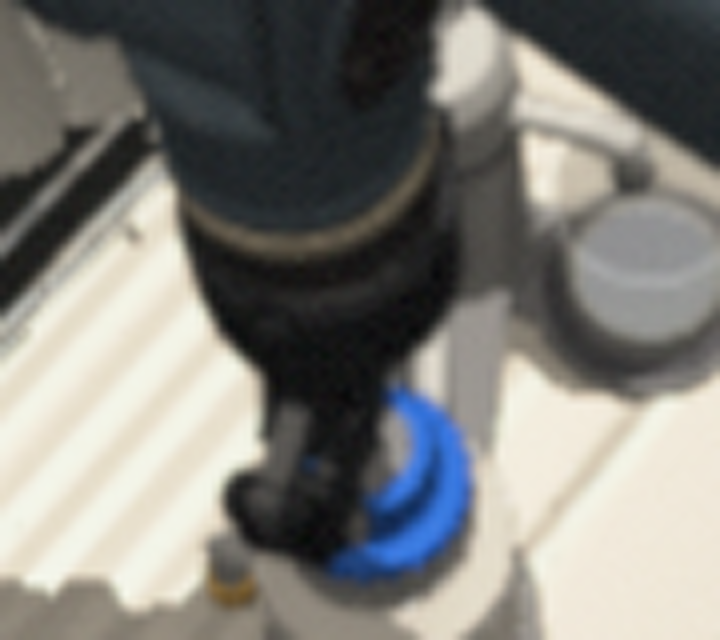

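{"fn": "play_rows", "kwargs": {
  "delta_pos": [
    [-0.2,0,0.4],
    [-0.2,0,0.8],
    [-0.2,0,1.2],
    [-0.2,0,1.2]
  ],
  "angular": [
    [0,0,0],
    [0,0,0],
    [0,0,0],
    [0,0,0]
  ],
  "jaw": [6.2,6.2,6.2,6.2]
}}

```text
t: 12.3
eef_pos: [0.4777, 0.1515, 0.1636]
eef_rot: [-0.576, 3.088, -0.0]
wrist_force: [-0.9, 0.3, -0.6]
width: 0.062
grip_force: 0.0
```

{"fn": "play_rows", "kwargs": {
  "delta_pos": [
    [0,0,0.2],
    [0,0,0.4],
    [0,0,0.5],
    [0,0,0.5]
  ],
  "angular": [
    [0,0,0],
    [0,0,0],
    [0,0,0],
    [0,0,0]
  ],
  "jaw": [6.2,6.2,6.2,6.2]
}}

```text
t: 12.7
eef_pos: [0.4774, 0.1514, 0.1584]
eef_rot: [0.576, -3.088, 0.0]
wrist_force: [0.1, 0.1, 0.6]
width: 0.062
grip_force: 0.0
```

{"fn": "play_rows", "kwargs": {
  "delta_pos": [
    [0,0,0.2],
    [0,0,0.4],
    [0,0,0.5],
    [0,0,0.5]
  ],
  "angular": [
    [0,0,0],
    [0,0,0],
    [0,0,0],
    [0,0,0]
  ],
  "jaw": [6.2,6.2,6.2,6.2]
}}

```text
t: 13.1
eef_pos: [0.4773, 0.1514, 0.1532]
eef_rot: [0.576, -3.088, -0.0]
wrist_force: [0.6, 0.3, 0.2]
width: 0.0615
grip_force: 0.0
```

{"fn": "play_rows", "kwargs": {
  "delta_pos": [
    [0,0,0.3],
    [0,0,0.6],
    [0,0,0.8],
    [0,0,0.8]
  ],
  "angular": [
    [0,0,0],
    [0,0,0],
    [0,0,0],
    [0,0,0]
  ],
  "jaw": [6.2,6.2,6.2,6.2]
}}

```text
t: 13.5
eef_pos: [0.4771, 0.1514, 0.1449]
eef_rot: [0.576, -3.087, 0.0]
wrist_force: [-0.4, -0.5, 0.8]
width: 0.0622
grip_force: 0.0
```

{"fn": "play_rows", "kwargs": {
  "delta_pos": [
    [0,0,0.2],
    [0,0,0.4],
    [0,0,0.4]
  ],
  "angular": [
    [0,0,0],
    [0,0,0],
    [0,0,0]
  ],
  "jaw": [6.2,6.2,6.2]
}}

```text
t: 13.8
eef_pos: [0.4773, 0.1514, 0.1411]
eef_rot: [0.576, -3.088, 0.0]
wrist_force: [0.6, 0.5, -0.8]
width: 0.062
grip_force: 0.0
```

{"fn": "play_rows", "kwargs": {
  "delta_pos": [
    [0,0,0.2],
    [0,0,0.3],
    [0,0,0.3]
  ],
  "angular": [
    [0,0,0],
    [0,0,0],
    [0,0,0]
  ],
  "jaw": [6.2,6.2,6.2]
}}

```text
t: 14.1
eef_pos: [0.4774, 0.1514, 0.1383]
eef_rot: [0.576, -3.088, 0.0]
wrist_force: [-0.6, 0.4, 0.0]
width: 0.062
grip_force: 0.0
```

{"fn": "play_rows", "kwargs": {
  "delta_pos": [
    [0,0,0.2],
    [0,0,0.3],
    [0,0,0.3]
  ],
  "angular": [
    [0,0,0],
    [0,0,0],
    [0,0,0]
  ],
  "jaw": [6.2,6.2,6.2]
}}

```text
t: 14.4
eef_pos: [0.4773, 0.1514, 0.1353]
eef_rot: [0.576, -3.088, 0.0]
wrist_force: [0.2, -1.0, 0.3]
width: 0.0622
grip_force: 0.0
```

{"fn": "play_rows", "kwargs": {
  "delta_pos": [
    [0,0,0.2],
    [0,0,0.3],
    [0,0,0.3]
  ],
  "angular": [
    [0,0,0],
    [0,0,0],
    [0,0,0]
  ],
  "jaw": [6.2,6.2,6.2]
}}

```text
t: 14.7
eef_pos: [0.4773, 0.1514, 0.1322]
eef_rot: [0.576, -3.088, -0.0]
wrist_force: [0.4, 0.6, -0.8]
width: 0.0616
grip_force: 0.0
```

{"fn": "play_rows", "kwargs": {
  "delta_pos": [
    [0,0,0.2],
    [0,0,0.3],
    [0,0,0.3]
  ],
  "angular": [
    [0,0,0],
    [0,0,0],
    [0,0,0]
  ],
  "jaw": [6.2,6.2,6.2]
}}

```text
t: 15.0
eef_pos: [0.4773, 0.1514, 0.1292]
eef_rot: [0.576, -3.088, 0.0]
wrist_force: [-0.1, 0.5, 0.1]
width: 0.0623
grip_force: 0.0
```

{"fn": "play_rows", "kwargs": {
  "delta_pos": [
    [0,0,0.2],
    [0,0,0.3],
    [0,0,0.3]
  ],
  "angular": [
    [0,0,0],
    [0,0,0],
    [0,0,0]
  ],
  "jaw": [6.2,6.2,6.2]
}}

```text
t: 15.3
eef_pos: [0.4776, 0.1515, 0.1267]
eef_rot: [-0.576, 3.088, -0.0]
wrist_force: [-0.1, 0.3, 0.5]
width: 0.0616
grip_force: 0.3
```

{"fn": "play_rows", "kwargs": {
  "delta_pos": [
    [0,0,-0.4],
    [0,0,-0.8],
    [0,0,-0.8],
    [0,0,-0.8],
    [0,0,-0.8]
  ],
  "angular": [
    [0,0,0],
    [0,0,0],
    [0,0,0],
    [0,0,0],
    [0,0,0]
  ],
  "jaw": [6.2,6.2,3.5,3.5,3.5],
  "squeeze": 50
}}

```text
t: 15.8
eef_pos: [0.4782, 0.1517, 0.1356]
eef_rot: [-0.576, 3.086, 0.0]
wrist_force: [0.5, -0.4, 5.5]
width: 0.0445
grip_force: 51.5
```

{"fn": "play_rows", "kwargs": {
  "delta_pos": [
    [0,0,0],
    [0,0,0]
  ],
  "angular": [
    [0,0,0],
    [0,0,0]
  ],
  "jaw": [3.5,3.5]
}}

```text
t: 16.0
eef_pos: [0.4782, 0.1517, 0.1356]
eef_rot: [-0.576, 3.086, 0.0]
wrist_force: [-0.2, 0.4, 5.6]
width: 0.0446
grip_force: 51.5
```

```bash
python3 -c "
from h import *
to([.4757,.1512,.135]);print(get_obs()['ft_torque'])"
```

```text
t 16.0 tcp [0.4782 0.1517 0.1356] yawx -158.85 z [ 0.002  0.001 -1.   ] j [ 0.17 -0.02 -0.09  1.5   0.   -0.2 ] F [-0.2  0.4  5.6] w 0.0446 51.547316908836365
d cm [0.25 0.05 0.06]
[0.01383775 0.0838708  0.02786852]
```

{"fn": "play_rows", "kwargs": {
  "delta_pos": [
    [0,0,0],
    [0,0,0],
    [0,0,0],
    [0,0,0],
    [0,0,0]
  ],
  "angular": [
    [0,0,-1],
    [0,0,-2],
    [0,0,-3],
    [0,0,-4],
    [0,0,-4]
  ],
  "jaw": [3.5,3.5,3.5,3.5,3.5]
}}

```text
t: 16.5
eef_pos: [0.4784, 0.1517, 0.1357]
eef_rot: [-1.105, 2.938, -0.0]
wrist_force: [-0.1, 0.1, 5.2]
width: 0.0447
grip_force: 51.6
```

```bash
python3 -c "
from h import *
to([.4757,.1512,.135]);print(get_obs()['ft_torque'])"
```

```text
t 16.5 tcp [0.4784 0.1517 0.1357] yawx -138.77 z [ 0.002  0.001 -1.   ] j [ 0.17 -0.02 -0.09  1.5   0.   -0.55] F [-0.1  0.1  5.2] w 0.0447 51.603723764419556
d cm [0.24 0.14 0.07]
[0.07478017 0.01047592 0.10480217]
```

{"fn": "play_rows", "kwargs": {
  "delta_pos": [
    [0,0,0],
    [0,0,0],
    [0,0,0],
    [0,0,0],
    [0,0,0]
  ],
  "angular": [
    [0,0,-1.5],
    [0,0,-3],
    [0,0,-4.5],
    [0,0,-6],
    [0,0,-7]
  ],
  "jaw": [3.5,3.5,3.5,3.5,3.5]
}}

```text
t: 17.0
eef_pos: [0.4783, 0.1521, 0.1356]
eef_rot: [-1.941, 2.467, -0.0]
wrist_force: [0.1, 1.9, 5.5]
width: 0.0444
grip_force: 51.6
```

{"fn": "play_rows", "kwargs": {
  "delta_pos": [
    [0,0,0],
    [0,0,0],
    [0,0,0],
    [0,0,0]
  ],
  "angular": [
    [0,0,-1],
    [0,0,-2],
    [0,0,-3],
    [0,0,-4]
  ],
  "jaw": [3.5,3.5,3.5,3.5]
}}

```text
t: 17.4
eef_pos: [0.4781, 0.1521, 0.1357]
eef_rot: [-2.339, 2.094, -0.001]
wrist_force: [-0.5, 0.7, 6.0]
width: 0.0445
grip_force: 51.6
```

```bash
python3 -c "
from h import *
to([.4757,.1512,.135]);print(get_obs()['ft_torque'])"
```

```text
t 17.4 tcp [0.4781 0.1521 0.1357] yawx -83.66 z [ 0.002  0.002 -1.   ] j [ 0.17 -0.02 -0.09  1.5   0.   -1.51] F [-0.5  0.7  6. ] w 0.0445 51.638447642326355
d cm [0.06 0.25 0.07]
[ 0.23201117  0.20540023 -0.07789   ]
```

{"fn": "play_rows", "kwargs": {
  "delta_pos": [
    [0,0,0],
    [0,0,0],
    [0,0,0],
    [0,0,0]
  ],
  "angular": [
    [0,0,-1],
    [0,0,-2],
    [0,0,-2.5],
    [0,0,-2.5]
  ],
  "jaw": [3.5,3.5,3.5,3.5]
}}

```text
t: 17.8
eef_pos: [0.478, 0.152, 0.1357]
eef_rot: [-2.551, 1.83, -0.001]
wrist_force: [-1.1, 1.2, 5.8]
width: 0.0443
grip_force: 51.6
```

```bash
python3 -c "
from h import *
to([.4757,.1512,.135]);print(get_obs()['ft_torque'])
t=camera('side');crop(t,240,200,100,90,6,'pics/p11.png')
im=t['color'][200:290,240:340].astype(int);m=(im[:,:,2]>150)&(im[:,:,0]<80);v,u=np.where(m);print(len(u),u.mean()+240,v.mean()+200,v.max()+200)"
```

```text
t 17.8 tcp [0.478  0.152  0.1357] yawx -71.3 z [ 0.002  0.001 -1.   ] j [ 0.17 -0.02 -0.09  1.5   0.   -1.72] F [-1.1  1.2  5.8] w 0.0443 51.64939284324646
d cm [0.   0.25 0.07]
[0.15368868 0.24362179 0.04927975]
5 291.2 283.4 284
```

{"fn": "play_rows", "kwargs": {
  "delta_pos": [
    [0,0,-0.2],
    [0,0,-0.4],
    [0,0,-0.6],
    [0,0,-0.7],
    [0,0,-0.7]
  ],
  "angular": [
    [0,0,0],
    [0,0,0],
    [0,0,0],
    [0,0,0],
    [0,0,0]
  ],
  "jaw": [3.5,3.5,3.5,3.5,3.5]
}}

```text
t: 18.35
eef_pos: [0.4773, 0.1514, 0.1414]
eef_rot: [2.551, -1.832, -0.001]
wrist_force: [0.7, -0.5, -1.0]
width: 0.0444
grip_force: 51.0
```

```bash
python3 -c "
from h import *
to([.4757,.1512,.135]);print(get_obs()['ft_torque'])"
```

```text
t 18.35 tcp [0.4773 0.1514 0.1414] yawx -71.36 z [-0.001 -0.    -1.   ] j [ 0.17 -0.02 -0.08  1.52 -0.   -1.72] F [ 0.7 -0.5 -1. ] w 0.0444 50.99874258041382
d cm [-0.03  0.15  0.64]
[ 0.01917642 -0.04109694  0.04299806]
```

{"fn": "play_rows", "kwargs": {
  "delta_pos": [
    [0,0,-0.5],
    [0,0,-1],
    [0,0,-1.5],
    [0,0,-2],
    [0,0,-2.5]
  ],
  "angular": [
    [0,0,0],
    [0,0,0],
    [0,0,0],
    [0,0,0],
    [0,0,0]
  ],
  "jaw": [3.5,3.5,3.5,3.5,3.5]
}}

```text
t: 18.85
eef_pos: [0.4776, 0.1515, 0.1672]
eef_rot: [-2.552, 1.832, -0.0]
wrist_force: [-0.1, 0.0, -1.5]
width: 0.0444
grip_force: 51.1
```

{"fn": "play_rows", "kwargs": {
  "delta_pos": [
    [0,0,-1.3],
    [0,0,-2.6],
    [0,0,-4],
    [0,0,-5.2],
    [0,0,-5.5]
  ],
  "angular": [
    [0,0,0],
    [0,0,0],
    [0,0,0],
    [0,0,0],
    [0,0,0]
  ],
  "jaw": [3.5,3.5,3.5,3.5,3.5]
}}

```text
t: 19.35
eef_pos: [0.4787, 0.1517, 0.2242]
eef_rot: [-2.55, 1.831, -0.004]
wrist_force: [-0.1, -0.3, -0.3]
width: 0.0444
grip_force: 51.1
```

{"fn": "play_rows", "kwargs": {
  "delta_pos": [
    [0,0,0],
    [0,0,0],
    [0,0,0],
    [0,0,0],
    [0,0,0]
  ],
  "angular": [
    [0,0,0],
    [0,0,0],
    [0,0,0],
    [0,0,0],
    [0,0,0]
  ],
  "jaw": [3.5,3.5,3.5,3.5,3.5]
}}

```text
t: 19.85
eef_pos: [0.4772, 0.1514, 0.221]
eef_rot: [2.551, -1.832, -0.001]
wrist_force: [-0.5, 0.1, -0.1]
width: 0.0449
grip_force: 51.1
```

```bash
python3 -c "
from h import *
to([.4757,.1512,.216]);o=get_obs()
from scipy.spatial.transform import Rotation as R
s=camera('side');t=camera('top')
for c,n in((s,'side'),(t,'top')):
  im=c['color'].astype(int);m=((im[:,:,2]>120)&(im[:,:,2]>1.8*im[:,:,0])).astype(np.uint8)
  k,l,st,ce=cv2.connectedComponentsWithStats(m)
  print(n,[(st[i,:5].tolist(),ce[i].round()) for i in range(1,k) if st[i,4]>15])
  print(proj(c,[[.4757,.1512,.169+.08],[.4757,.1512,.169],[.5945,.0259,.257],[.529,.0003,.257]]).round())
im=s['color'];print('knob rest',im[197:206,276:283].mean(axis=2).round().astype(int)[::3])"
```

```text
t 19.85 tcp [0.4772 0.1514 0.221 ] yawx -71.36 z [-0.001 -0.    -1.   ] j [ 0.17 -0.01  0.1   1.67 -0.   -1.72] F [-0.5  0.1 -0.1] w 0.0449 51.14569544792175
d cm [-0.03  0.15  0.5 ]
side [([271, 267, 21, 7, 39], array([283., 271.]))]
[[283. 262.]
 [286. 274.]
 [278. 201.]
 [304. 207.]]
top [([225, 204, 12, 26, 185], array([231., 216.]))]
[[222. 218.]
 [229. 223.]
 [280. 166.]
 [291. 195.]]
knob rest [[34 38 38 40 36 32 31]
 [35 40 44 42 32 23 19]
 [37 42 40 28 24 19 25]]
```

```bash
python3 -c "
from station import *
print(hand_in())"
```

```text
the job is handed in; nothing more can be done
None
```

I eased the tap lever forward and back, unscrewed the blue cap anticlockwise (right-hand thread), and handed in with it gripped level about 8 cm above the canister's mouth. Force, grip and a pixel check support this, but I had no pictures left for a final look and the hand-in gave no verdict.

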